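Make up two orders at the collectibles counter

TASK

Make up two customers' orders from the stock on the counter: the red van and the kaleidoscope go in the blue tray, the bell and the green jar in the yellow tray, one thing to a compartment, each set down gently (not dropped) and standing upright on the tray's floor. Draw the kaleidoscope straight up out of its stone block so that it does not jam and drag the block along. Leave the block, the white van and the white jar where they stand.

Things in the scene. Friction and masses are not known exactly. Their poses are not given: they have to be found in the camera images.
- tray_blue: Blue plastic order tray, fixed to the counter, 110 mm (its x) by 210 mm (its y), grey felt floor 4 mm above the counter, walls 4 mm thick and 18 mm high. A divider of the same height along its x at y = 0 makes two compartments, each 102 by 99 mm inside, centred at y = +51.5 mm and -51.5 mm. Origin: centre of the underside, on the counter; z up.
- tray_yellow: Yellow plastic order tray, fixed to the counter, 110 mm (its x) by 210 mm (its y), grey felt floor 4 mm above the counter, walls 4 mm thick and 18 mm high. A divider of the same height along its x at y = 0 makes two compartments, each 102 by 99 mm inside, centred at y = +51.5 mm and -51.5 mm. Origin: centre of the underside, on the counter; z up.
- van_red_mid (a point): Red toy van, about 0.11 kg, loose, 72 mm long (its x, front towards -x), 38 mm wide (its y), 50 mm high, flat parallel sides; short bonnet at the front: above 30 mm height the body spans x = -22 to +36 mm. This point: its centre, 25 mm above its underside; z up.
- scope_mid (a point): Orange pocket kaleidoscope with brass bands: a smooth straight tube 28 mm in diameter and 75 mm long with flat ends, about 0.08 kg. At the start it stands upright in the close hole of the stone block, 30 mm deep in it, with 45 mm showing above. This point: on its axis, half-way along, 37.5 mm above its lower end; z along the tube, up.
- bell_mid (a point): Brass hand bell standing on its mouth, about 0.14 kg, 72 mm high: bell 46 mm across at the bottom, narrowing to 20 mm at 36 mm up; dark wooden handle, a rod 14 mm in diameter from 38 to 68 mm up, with an 18 mm cap above it. This point: on its axis, 36 mm above its underside; z up.
- jar_green_mid (a point): Green, about 0.13 kg, loose, round ceramic jar with closed fixed lid, 65 mm high: body 47 mm across at its widest, between 12 and 36 mm above the foot (46 mm across at 12 mm), narrowing to 37 mm at the lid rim (47 to 51 mm up), foot 32 mm across, small knob on top. This point: on its axis, 32.5 mm above its underside; z up.
- sleeve: Pale stone display block, 64 by 64 mm, 35 mm high, about 0.6 kg, standing loose on the counter. In its middle an upright round hole 30.5 mm in diameter and 30 mm deep, which holds the kaleidoscope. Origin: centre of its underside; z up. It stays where it is.
- van_white_mid (a point): White toy van, not ordered, loose; stays where it is, 72 mm long (its x, front towards -x), 38 mm wide (its y), 50 mm high, flat parallel sides; short bonnet at the front: above 30 mm height the body spans x = -22 to +36 mm. This point: its centre, 25 mm above its underside; z up.
- jar_white_mid (a point): White, not ordered, loose (stays where it is), round ceramic jar with closed fixed lid, 65 mm high: body 47 mm across at its widest, between 12 and 36 mm above the foot (46 mm across at 12 mm), narrowing to 37 mm at the lid rim (47 to 51 mm up), foot 32 mm across, small knob on top. This point: on its axis, 32.5 mm above its underside; z up.

How it is judged (in metres and radians):
At the end, for the whole second after the job is handed in: Red van and kaleidoscope in the blue tray, bell and green jar in the yellow, one per compartment (either way round), upright within 0.15 rad, on the tray floor (height within 6 mm), released, at rest. White van, white jar and stone block never moved over 30 mm or tipped; nothing dropped (z of van_red_mid in the frame of tray_blue between 0.023 and 0.035 m and angle between each of van_red_mid, scope_mid, bell_mid, jar_green_mid's own z axis and vertical below 0.15 rad and linear speed of each of van_red, scope, bell, jar_green below 0.02 m/s and angular speed of each of van_red, scope, bell, jar_green below 0.2 rad/s and z of scope_mid in the frame of tray_blue between 0.0355 and 0.0475 m and (((x of van_red_mid in the frame of tray_blue between -0.05 and 0.05 m and y of van_red_mid in the frame of tray_blue between 0.003 and 0.1 m) and (x of scope_mid in the frame of tray_blue between -0.05 and 0.05 m and y of scope_mid in the frame of tray_blue between -0.1 and -0.003 m)) or ((x of van_red_mid in the frame of tray_blue between -0.05 and 0.05 m and y of van_red_mid in the frame of tray_blue between -0.1 and -0.003 m) and (x of scope_mid in the frame of tray_blue between -0.05 and 0.05 m and y of scope_mid in the frame of tray_blue between 0.003 and 0.1 m))) and z of bell_mid in the frame of tray_yellow between 0.034 and 0.046 m and z of jar_green_mid in the frame of tray_yellow between 0.0305 and 0.0425 m and (((x of bell_mid in the frame of tray_yellow between -0.05 and 0.05 m and y of bell_mid in the frame of tray_yellow between 0.003 and 0.1 m) and (x of jar_green_mid in the frame of tray_yellow between -0.05 and 0.05 m and y of jar_green_mid in the frame of tray_yellow between -0.1 and -0.003 m)) or ((x of bell_mid in the frame of tray_yellow between -0.05 and 0.05 m and y of bell_mid in the frame of tray_yellow between -0.1 and -0.003 m) and (x of jar_green_mid in the frame of tray_yellow between -0.05 and 0.05 m and y of jar_green_mid in the frame of tray_yellow between 0.003 and 0.1 m)))); the robot touches nothing.
It fails at once if the white van is pushed more than 30 mm from its place or tipped (distance of van_white_mid from where it was at the start of the episode above 0.03 m or angle between van_white_mid's own z axis and vertical above 0.25 rad).
It fails at once if the white jar is pushed more than 30 mm from its place or tipped (distance of jar_white_mid from where it was at the start of the episode above 0.03 m or angle between jar_white_mid's own z axis and vertical above 0.25 rad).
It fails at once if the stone block is pushed more than 30 mm from its place or tipped (distance of sleeve from where it was at the start of the episode above 0.03 m or angle between sleeve's own z axis and vertical above 0.25 rad).
It fails at once if an ordered thing is dropped (faster than 0.8 m/s while out of the fingers) ((contact force between the fingers and van_red below 0.05 N and linear speed of van_red above 0.8 m/s) or (contact force between the fingers and scope below 0.05 N and linear speed of scope above 0.8 m/s) or (contact force between the fingers and bell below 0.05 N and linear speed of bell above 0.8 m/s) or (contact force between the fingers and jar_green below 0.05 N and linear speed of jar_green above 0.8 m/s)).
It also fails if it takes over 112 s, if anything falls off the work surface, if the arm or the gripper's body presses on something with over 40 N, if the wrist force passes 120 N, or if a joint passes its speed limit or range.

ROBOT

A 7-joint arm with a two-finger parallel gripper is mounted at the origin on the work surface. World frame = base frame: x ahead of the robot, y to its left, z up, the work surface at z = 0. Lengths are in mm, angles in rad, forces in N, time in s.
With the tool pointing down it reaches from about 400 to 875 mm from the base axis. Payload 4.4 kg.
Tool frame: the origin (TCP) lies at the very end of the fingers, on their centre line; the grasp point (between the pads) lies 19 mm behind it; z points along the fingers, y is the direction in which the jaws open and shut (so a half turn about z gives the same grasp; the last joint's range is limited). The gripper opens to 85 mm and grips with 20 to 120 N. Pads are 22 mm wide; open, the fingers measure 114 mm over their backs; the gripper's body (76 mm by 85 mm) begins 54 mm behind the grasp point. The pads swing forward as they close: fully open they stand 13 mm farther back than shut.
Start: joints at [-1.389, 0.628, 0.038, 1.517, -0.027, 0.996, -0.02], TCP at [159.401, 630.166, 231.313] pointing down, gripper open.
Joint ranges: [-3.06, 3.06], [-0.37, 2.12], [-1.25, 1.32], [0.18, 2.47], [-1.1, 4.24], [0.23, 1.98], [-2.94, 2.94]. Speed limits (rad/s): [2.57, 2.57, 3.14, 3.14, 3.14, 3.14, 3.14].

INTERFACE

Orientations are given as [roll, pitch, yaw] about the fixed x, y, z axes, in that order (R = Rz(yaw) Ry(pitch) Rx(roll)).
In Python, from cell import ctrl, eyes gives the robot as it stands.
- The arm moves only by the tool move_arm, never from a script. Its argument "increments" is a list of rows, each a list of 6 numbers: the shift along the tool's x, y, z in cm, then the turn, a rotation vector about the tool's x, y, z in degrees. In form: [[x, y, z, wx, wy, wz], ...]. A call has 1 to 20 rows; each row is the pose to reach, as a shift and turn from the pose commanded when the call began, along the tool's axes at that moment; what a row does not reach only later rows make up. A row lasts 1/10 s, in which the tool goes at most 50 mm and 8.59 degrees, less where a joint would pass 70% of its speed; a pose out of reach is approached as far as the arm can. A call with a gripper value outside its range is refused whole. "grip" is the opening, from -1 (shut) to 1 (fully open), set as the call begins (left out, the last holds). The fingers move at their own pace and stop on an object; the grip force is fixed at half the most. Time passes only in rows, so rows that repeat a pose let the fingers close. It gives the time, the measured TCP pose, the force and the opening at its end, in the units of the state.
- ctrl.read_state(): the state, without advancing time (a new reading comes with each control period).
- eyes.get_image(name): name is "side" or "top" or "wrist"; returns the picture (480x640x3 uint8, red, green, blue); there is no depth.
- eyes.calibration(name): a dict with "fx", "fy", "cx", "cy" (pixels), "dist" ([k1, k2, p1, p2, k3] as OpenCV has them; the pictures are not rectified), "pose" (4x4, takes a point from camera to world coordinates); the wrist camera has in their place "tool_from_camera" (4x4, takes a point from camera to tool coordinates, whose origin is the TCP and whose axes are the flange's). Camera axes: x right, y up, looking along -z (the intrinsics and any distortion apply to the point x, -y, -z); pixel columns grow to the right and rows downward; lengths in mm; the calibration is good to about 2 mm. A picture is of the moment at which its call begins: read the wrist's pose just before it. calibration takes no time and is no camera call.
- ctrl.finish_job(): hands the job in, once; it reports no verdict.
The state is a dict: "clock": time; "qpos": joint angles; "qd": joint speeds; "tau": joint torques, N m; "eef_pos": TCP position; "tool_rot": TCP orientation; "force": force on the tool from outside, world axes, zero at the start; "torque": the same for the moment, N m; "width": finger opening in mm.
Only numpy, scipy, OpenCV 4.12 (cv2) and the standard library are available. Lean on these libraries where they do the work, as an engineer would, in place of code of your own. Each camera call takes 0.05 s, during which the arm holds its last target. There are 200 camera calls.

## Working session

There is one attempt and no reset: what is moved stays moved. The work goes in short steps, Python scripts to look and compute and a tool call to move; the robot and the scene stay as the last step left them, time stands still between calls to the robot, and variables do not carry over. Pictures are saved under pics/ and viewed, about 12 in all and at most 16, crops included, and the job is handed in when it is done.

Besides the shell and the picture viewer there is one more tool, called after "Emit:" as name([rows], argument=value, ...), one row to a line, values as JSON. move_arm: Moves the arm, as the interface text tells. Its arguments: {"type":"object","properties":{"increments":{"type":"array","items":{"type":"array","items":{"type":"number"}}},"grip":{"type":"number"}},"required":["increments"]}

```bash
mkdir -p pics; ls; python3 - <<'E'
from cell import ctrl, eyes
import cv2,numpy as np
np.set_printoptions(precision=4,suppress=True)
for n in("top","side"):
    cv2.imwrite(f"pics/{n}0.png",eyes.get_image(n)[:,:,::-1])
for n in("top","side","wrist"): print(n,eyes.calibration(n))
print(ctrl.read_state())
E
```

```text
pics
top {'fx': 497.8302457982589, 'fy': 497.8302457982589, 'cx': 318.09875788643893, 'cy': 239.47260401119127, 'dist': array([-0.1105,  0.    ,  0.    ,  0.    ,  0.    ]), 'pose': array([[  0.0103,   0.9972,  -0.0736, 481.4836],
       [ -0.9993,   0.0076,  -0.0365, -19.0128],
       [ -0.0359,   0.0739,   0.9966, 989.1448],
       [  0.    ,   0.    ,   0.    ,   1.    ]])}
side {'fx': 602.4536098015898, 'fy': 602.4536098015898, 'cx': 330.26369957298647, 'cy': 232.4790383375934, 'dist': array([0.0572, 0.    , 0.    , 0.    , 0.    ]), 'pose': array([[   0.9285,    0.2818,   -0.242 ,  245.3844],
       [  -0.3712,    0.6819,   -0.6303, -792.4106],
       [  -0.0126,    0.675 ,    0.7377,  962.1555],
       [   0.    ,    0.    ,    0.    ,    1.    ]])}
wrist {'fx': 396.5432032651589, 'fy': 396.5432032651589, 'cx': 322.948426200761, 'cy': 244.53838552707995, 'dist': array([-0.0884,  0.    ,  0.    ,  0.    ,  0.    ]), 'tool_from_camera': array([[   0.0009,    0.9645,    0.2643,   66.9894],
       [   1.    ,   -0.0009,   -0.0002,    1.0568],
       [   0.0001,    0.2643,   -0.9645, -141.8679],
       [   0.    ,    0.    ,    0.    ,    1.    ]])}
{'clock': 0.1, 'qpos': array([-1.3888,  0.6293,  0.0385,  1.5182, -0.027 ,  0.9963, -0.02  ]), 'qd': array([ 0.0005, -0.0018, -0.0014, -0.0023, -0.0006, -0.0006,  0.0014]), 'tau': array([  0.0029, -56.4525,   1.2304, -19.3972,   0.0112,   0.0054,
        -0.    ]), 'eef_pos': array([159.2772, 629.6287, 230.4904]), 'tool_rot': array([-3.1399,  0.    ,  2.8937]), 'force': array([ 0.1964,  0.2942, -1.1329]), 'torque': array([0.0208, 0.0529, 0.0076]), 'width': 85.49915885318146}
```

View pics/top0.png

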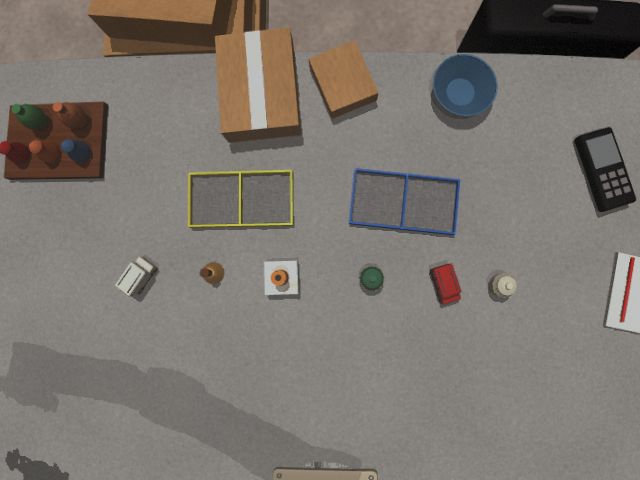

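View pics/side0.png

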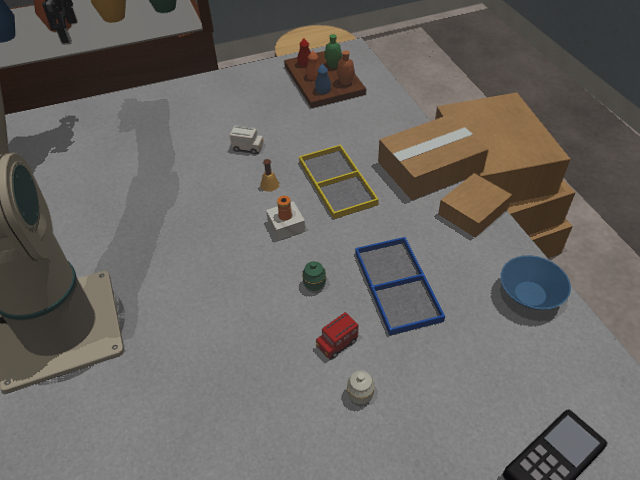

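The top view shows the yellow tray centred at about (241,200) and the blue tray at (405,202). The front row is the white van (136,277), bell (212,272), scope in block (280,278), green jar (372,278), red van (447,284) and white jar (505,286). The side view agrees with this.

```bash
cat > h.py <<'E'
from cell import ctrl, eyes
import cv2,numpy as np
from scipy.spatial.transform import Rotation as R
np.set_printoptions(precision=3,suppress=True)
def campose(n,st=None):
    c=eyes.calibration(n)
    if n!="wrist": return c,c["pose"]
    T=np.eye(4);T[:3,:3]=R.from_euler("xyz",st["tool_rot"]).as_matrix();T[:3,3]=st["eef_pos"]
    return c,T@c["tool_from_camera"]
def K(c): return np.array([[c["fx"],0,c["cx"]],[0,c["fy"],c["cy"]],[0,0,1]])
def plane(cp,px,z):
    c,P=cp
    u=cv2.undistortPoints(np.float64(px).reshape(-1,1,2),K(c),c["dist"]).reshape(-1,2)
    d=np.c_[u[:,0],-u[:,1],-np.ones(len(u))]@P[:3,:3].T
    o=P[:3,3]; return (o+d*((z-o[2])/d[:,2])[:,None])[:,:2]
def proj(cp,X):
    c,P=cp; p=(np.float64(X).reshape(-1,3)-P[:3,3])@P[:3,:3]*[1,-1,-1]
    return cv2.projectPoints(p,np.zeros(3),np.zeros(3),K(c),c["dist"])[0].reshape(-1,2)
def blob(im,lo,hi,box=None):
    m=cv2.inRange(cv2.cvtColor(im,cv2.COLOR_RGB2HSV),np.array(lo),np.array(hi))
    if box:
        k=np.zeros_like(m);x0,y0,x1,y1=box;k[y0:y1,x0:x1]=255;m&=k
    n,l,s,c=cv2.connectedComponentsWithStats(m)
    if n<2: return None
    i=1+s[1:,4].argmax(); return np.argwhere(l==i)[:,::-1].astype(np.float32),c[i],s[i]
E
python3 - <<'E'
from h import *
im=cv2.imread("pics/top0.png")[:,:,::-1].copy(); cp=campose("top")
def tray(name,lo,hi,box):
    p,c,s=blob(im,lo,hi,box); w=plane(cp,p,18).astype(np.float32)
    r=cv2.minAreaRect(w); print(name,r,s)
tray("yellow",(22,120,80),(35,255,255),(170,150,310,245))
tray("blue",(105,120,60),(125,255,255),(330,150,480,250))
def rep(name,lo,hi,box,z):
    b=blob(im,lo,hi,box)
    if b is None: print(name,None);return
    p,c,s=b; w=plane(cp,p,z).astype(np.float32); print(name,"cent",plane(cp,c,z)[0],cv2.minAreaRect(w),s)
rep("scope",(5,150,80),(20,255,255),(262,260,300,298),80)
rep("scopeblock",(0,0,150),(180,60,255),(255,250,310,305),35)
rep("bell",(8,100,40),(30,255,255),(190,250,235,295),20)
rep("bellhandle",(0,0,0),(180,255,50),(195,255,225,290),72)
rep("jar",(60,60,20),(95,255,255),(350,255,400,300),24)
rep("van",(0,150,120),(8,255,255),(420,250,470,310),50)
crop=cv2.imread("pics/top0.png")[240:315,110:530]
a=cv2.resize(crop[:,:210],None,fx=3.8,fy=3.8,interpolation=cv2.INTER_CUBIC);b=cv2.resize(crop[:,210:],None,fx=3.8,fy=3.8,interpolation=cv2.INTER_CUBIC)
cv2.imwrite("pics/crop.png",np.vstack([a,b]))
E
```

```text
yellow ((634.05322265625, 173.53277587890625), (110.57927703857422, 210.37322998046875), 1.6179524660110474) [188 170 105  58 885]
blue ((630.25634765625, -152.58364868164062), (208.7910614013672, 109.97308349609375), 84.30501556396484) [349 169 111  66 767]
scope cent [478.485  86.393] ((478.2869873046875, 87.01049041748047), (23.757770538330078, 25.76262664794922), 0.7099372744560242) [271 271  15  14 136]
scopeblock cent [480.474  88.236] ((478.2698059082031, 88.50239562988281), (63.381168365478516, 65.69631958007812), 0.7896031737327576) [263 261  35  34 803]
bell cent [486.258 223.303] ((486.29248046875, 223.05502319335938), (41.2557258605957, 40.59637451171875), 46.45497512817383) [200 262  24  22 356]
bellhandle cent [486.501 215.834] ((486.8526306152344, 215.66954040527344), (7.471426010131836, 3.8020920753479004), 1.3419240713119507) [209 270   3   5  11]
jar cent [480.788 -87.58 ] ((480.88616943359375, -86.6060562133789), (38.558109283447266, 42.461219787597656), 0.47656282782554626) [360 267  23  21 349]
van cent [ 475.921 -227.851] ((476.0426330566406, -227.94265747070312), (55.11562728881836, 34.81686019897461), 18.418418884277344) [434 264  27  33 466]
```

View pics/crop.png

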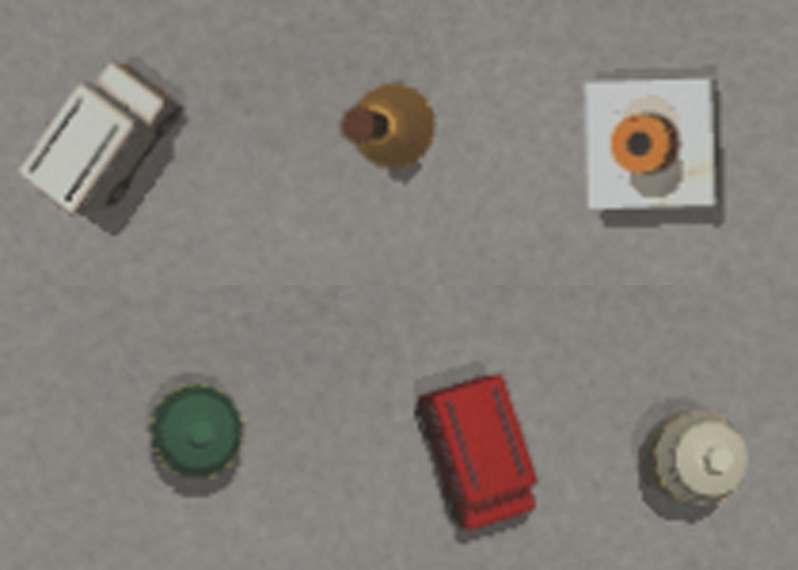

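Each item now has a first estimate. The crop shows the red van's bonnet towards -x, and the bell's handle cap at about (204,272) in the full image. Next I'll hover above the bell and refine with the wrist camera.

```bash
cat >> h.py <<'E'
def plan(*targets):
    """world targets (x,y,z,yaw deg, tool down) -> rows relative to the present pose"""
    st=ctrl.read_state(); R0=R.from_euler("xyz",st["tool_rot"])
    print("t",round(st["clock"],2),"pos",st["eef_pos"],"rot",st["tool_rot"],"w",round(st["width"],1),"F",st["force"])
    for x,y,z,yaw in targets:
        d=R0.inv().apply(np.array([x,y,z])-st["eef_pos"])/10
        w=np.degrees((R0.inv()*R.from_euler("xyz",[np.pi,0,np.radians(yaw)])).as_rotvec())
        print((x,y,z,yaw),"->",np.r_[d,w].round(2))
E
python3 -c "
from h import *
plan((486,218,200,91.6))"
```

```text
t 0.1 pos [159.277 629.629 230.49 ] rot [-3.14   0.     2.894] w 85.5 F [ 0.196  0.294 -1.133]
(486, 218, 200, 91.6) -> [-41.77 -31.88   3.1   -0.08   0.06  74.2 ]
```

Emit:
move_arm([
  [-41.77, -31.88, 3.1, -0.08, 0.06, 74.2],
  [-41.77, -31.88, 3.1, -0.08, 0.06, 74.2],
  [-41.77, -31.88, 3.1, -0.08, 0.06, 74.2],
  [-41.77, -31.88, 3.1, -0.08, 0.06, 74.2],
  [-41.77, -31.88, 3.1, -0.08, 0.06, 74.2],
  [-41.77, -31.88, 3.1, -0.08, 0.06, 74.2],
  [-41.77, -31.88, 3.1, -0.08, 0.06, 74.2],
  [-41.77, -31.88, 3.1, -0.08, 0.06, 74.2],
  [-41.77, -31.88, 3.1, -0.08, 0.06, 74.2],
  [-41.77, -31.88, 3.1, -0.08, 0.06, 74.2],
  [-41.77, -31.88, 3.1, -0.08, 0.06, 74.2],
  [-41.77, -31.88, 3.1, -0.08, 0.06, 74.2],
  [-41.77, -31.88, 3.1, -0.08, 0.06, 74.2],
  [-41.77, -31.88, 3.1, -0.08, 0.06, 74.2],
  [-41.77, -31.88, 3.1, -0.08, 0.06, 74.2],
  [-41.77, -31.88, 3.1, -0.08, 0.06, 74.2],
])

```text
clock: 1.7
eef_pos: [485.5, 219.9, 200.3]
tool_rot: [3.141, -0.002, 1.601]
force: [0.7, 0.3, -0.3]
width: 85.3
```

```bash
python3 - <<'E'
from h import *
plan((486,218,200,91.6))
st=ctrl.read_state(); im=eyes.get_image("wrist"); cv2.imwrite("pics/w1.png",im[:,:,::-1])
cp=campose("wrist",st)
print(proj(cp,[[486,218,72],[486,218,0],[478,88,80],[486.5,216,72]]))
E
```

```text
t 1.7 pos [485.457 219.866 200.307] rot [ 3.141 -0.002  1.601] w 85.3 F [ 0.699  0.256 -0.258]
(486, 218, 200, 91.6) -> [-0.19  0.05  0.03  0.01 -0.11  0.13]
[[323.35  239.005]
 [323.314 218.583]
 [307.913 402.308]
 [323.97  241.772]]
```

View pics/w1.png

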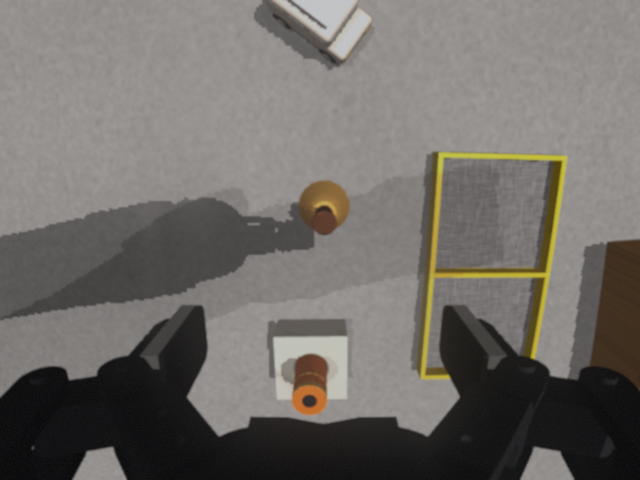

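The wrist view shows the bell with its cap at (324,221) and body centred near (324,204). The scope's top is at (310,401), and part of the yellow tray is in view.

```bash
python3 - <<'E'
from h import *
st=ctrl.read_state(); im=cv2.imread("pics/w1.png")[:,:,::-1].copy(); cp=campose("wrist",st); ct=campose("top")
print("bell cap w",plane(cp,[324,221],72),"top",plane(ct,[204.2,272.6],72))
p,c,s=blob(im,(8,100,60),(30,255,255),(290,170,360,250)); print(s,"body top edge/left/right at rim:",plane(cp,[[c[0],s[1]]],3),plane(cp,[[s[0],204],[s[0]+s[2],204]],8))
t=cv2.imread("pics/top0.png")[:,:,::-1].copy()
p,c,s=blob(t,(8,100,40),(30,255,255),(190,250,235,295)); print(s,plane(ct,[[s[0]+s[2],274],[210,s[1]],[210,s[1]+s[3]]],4))
print("scope w",plane(cp,[310,401],80))
p,c,s=blob(im,(22,120,80),(35,255,255),(400,130,600,400)); print("yellow",cv2.minAreaRect(plane(cp,p,18).astype(np.float32)))
E
```

```text
bell cap w [[486.204 230.668]] top [[485.577 226.68 ]]
[ 299  181   50   53 1937] body top edge/left/right at rim: [[485.591 250.964]] [[465.027 231.365]
 [507.566 232.674]]
[200 262  24  22 356] [[483.616 204.488]
 [507.265 233.546]
 [463.263 232.525]]
scope w [[479.705  89.   ]]
yellow ((632.9779663085938, 176.18258666992188), (112.88313293457031, 209.18716430664062), 1.687350869178772)
```

```bash
python3 -c "
from h import *
plan((486,228.5,100,91.6),(486,228.5,39,91.6))"
```

```text
t 1.75 pos [485.6   219.615 200.309] rot [ 3.141 -0.002  1.601] w 85.6 F [-0.391  0.333  0.006]
(486, 228.5, 100, 91.6) -> [ 0.87  0.06 10.03  0.01 -0.11  0.11]
(486, 228.5, 39, 91.6) -> [ 0.86  0.06 16.13  0.01 -0.11  0.11]
```

Emit:
move_arm([
  [0.9, 0.06, 5, 0, -0.1, 0],
  [0.9, 0.06, 9, 0, -0.1, 0],
  [0.9, 0.06, 12, 0, -0.1, 0],
  [0.9, 0.06, 14.5, 0, -0.1, 0],
  [0.9, 0.06, 16.1, 0, -0.1, 0],
  [0.9, 0.06, 16.1, 0, -0.1, 0],
  [0.9, 0.06, 16.1, 0, -0.1, 0],
])

```text
clock: 2.45
eef_pos: [486.6, 228.2, 39.5]
tool_rot: [3.141, 0.0, 1.599]
force: [0.1, -0.4, -0.5]
width: 85.3
```

Emit:
move_arm([
  [0, 0, 0, 0, 0, 0],
  [0, 0, 0, 0, 0, 0],
  [0, 0, 0, 0, 0, 0],
  [0, 0, 0, 0, 0, 0],
  [0, 0, 0, 0, 0, 0],
  [0, 0, 0, 0, 0, 0],
  [0, 0, 0, 0, 0, 0],
  [0, 0, 0, 0, 0, 0],
], grip=-1)

```text
clock: 3.25
eef_pos: [486.6, 228.1, 39.7]
tool_rot: [3.141, -0.0, 1.599]
force: [-1.6, -0.5, 5.7]
width: 14.5
```

Emit:
move_arm([
  [0, 0, -0.5, 0, 0, 0],
  [0, 0, -1.5, 0, 0, 0],
  [0, 0, -3, 0, 0, 0],
  [0, 0, -5, 0, 0, 0],
  [0, 0, -7, 0, 0, 0],
  [0, 0, -9, 0, 0, 0],
  [0, 0, -10, 0, 0, 0],
  [0, 0, -10, 0, 0, 0],
])

```text
clock: 4.05
eef_pos: [487.3, 228.3, 140.8]
tool_rot: [3.139, -0.001, 1.599]
force: [-0.4, 0.2, -2.3]
width: 13.9
```

```bash
python3 - <<'E'
from h import *
# tray centre: mean of top and wrist estimates (633.5,175), + compartment
plan((632,226,140,91.6),(632,226,60,91.6),(632,226,43.5,91.6))
im=eyes.get_image("side"); cv2.imwrite("pics/s1.png",cv2.resize(im[60:260,180:420,::-1],None,fx=3,fy=3))
E
```

```text
t 4.05 pos [487.348 228.335 140.756] rot [ 3.139 -0.001  1.599] w 13.9 F [-0.367  0.184 -2.318]
(632, 226, 140, 91.6) -> [-0.64 14.45  0.12  0.18 -0.06  0.01]
(632, 226, 60, 91.6) -> [-0.65 14.43  8.12  0.18 -0.06  0.01]
(632, 226, 43.5, 91.6) -> [-0.65 14.42  9.77  0.18 -0.06  0.01]
```

View pics/s1.png

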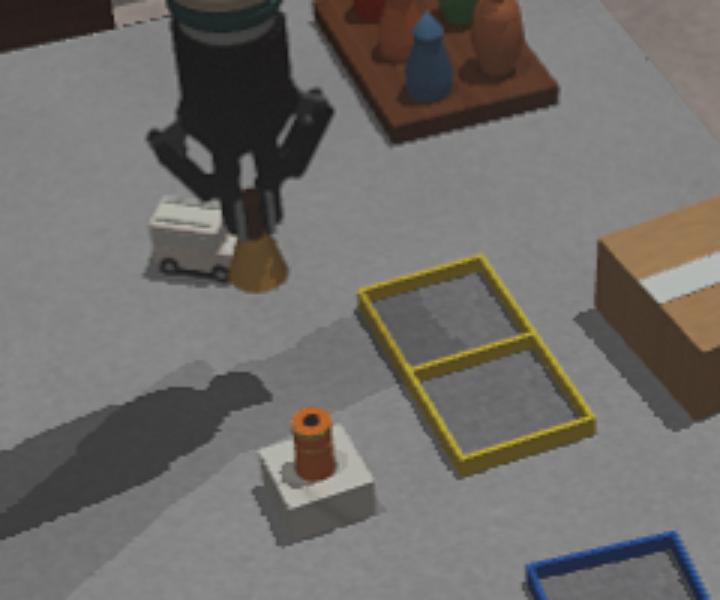

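The bell is held upright (cone at about (258,262) in the crop), so I'm setting it in the far yellow compartment.

Emit:
move_arm([
  [-0.2, 4, 0.1, 0.1, 0, 0],
  [-0.4, 8, 0.1, 0.2, 0, 0],
  [-0.6, 12, 0.1, 0.2, 0, 0],
  [-0.6, 14, 0.2, 0.2, 0, 0],
  [-0.6, 14.4, 2, 0.2, 0, 0],
  [-0.6, 14.4, 5, 0.2, 0, 0],
  [-0.6, 14.4, 7.5, 0.2, 0, 0],
  [-0.6, 14.4, 8.6, 0.2, 0, 0],
  [-0.6, 14.4, 9.1, 0.2, 0, 0],
  [-0.6, 14.4, 9.4, 0.2, 0, 0],
  [-0.6, 14.4, 9.6, 0.2, 0, 0],
  [-0.6, 14.4, 9.75, 0.2, 0, 0],
  [-0.6, 14.4, 9.75, 0.2, 0, 0],
])

```text
clock: 5.4
eef_pos: [631.3, 226.3, 43.9]
tool_rot: [-3.14, -0.001, 1.599]
force: [-2.1, -0.6, 4.3]
width: 14.4
```

```bash
python3 -c "
from h import *
plan((632,226,43.5,91.6))"
```

```text
t 5.4 pos [631.28  226.327  43.916] rot [-3.14  -0.001  1.599] w 14.4 F [-2.059 -0.584  4.252]
(632, 226, 43.5, 91.6) -> [-0.03  0.07  0.04 -0.08 -0.05  0.01]
```

Emit:
move_arm([
  [0, 0, 0, 0, 0, 0],
  [0, 0, 0, 0, 0, 0],
  [0, 0, 0, 0, 0, 0],
  [0, 0, 0, 0, 0, 0],
  [0, 0, -0.5, 0, 0, 0],
  [0, 0, -2, 0, 0, 0],
  [0, 0, -5, 0, 0, 0],
  [0, 0, -9, 0, 0, 0],
  [0, 0, -13, 0, 0, 0],
  [0, 0, -15, 0, 0, 0],
], grip=0.0)

```text
clock: 6.4
eef_pos: [633.3, 226.2, 197.3]
tool_rot: [3.138, -0.002, 1.599]
force: [0.7, 0.9, 1.3]
width: 42.8
```

```bash
python3 -c "
from h import *
plan((481,-100,190,90))
im=eyes.get_image('side'); cv2.imwrite('pics/s2.png',cv2.resize(im[60:260,180:420,::-1],None,fx=2,fy=2))"
```

```text
t 6.4 pos [633.266 226.178 197.346] rot [ 3.138 -0.002  1.599] w 42.8 F [0.714 0.891 1.299]
(481, -100, 190, 90) -> [-32.18 -16.13   0.62   0.21  -0.1    1.59]
```

View pics/s2.png

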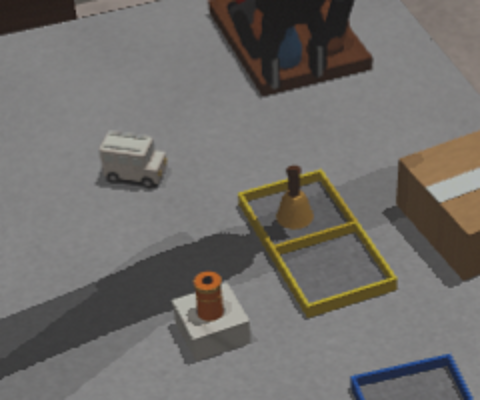

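The bell stands upright in the far yellow compartment, at (295,205) in the crop. Next is the green jar.

Emit:
move_arm([
  [-5, -2.5, 0.6, 0, 0, 0],
  [-32.2, -16.1, 0.6, 0.2, -0.1, 1.6],
  [-32.2, -16.1, 0.6, 0.2, -0.1, 1.6],
  [-32.2, -16.1, 0.6, 0.2, -0.1, 1.6],
  [-32.2, -16.1, 0.6, 0.2, -0.1, 1.6],
  [-32.2, -16.1, 0.6, 0.2, -0.1, 1.6],
  [-32.2, -16.1, 0.6, 0.2, -0.1, 1.6],
  [-32.2, -16.1, 0.6, 0.2, -0.1, 1.6],
  [-32.2, -16.1, 0.6, 0.2, -0.1, 1.6],
  [-32.2, -16.1, 0.6, 0.2, -0.1, 1.6],
  [-32.2, -16.1, 0.6, 0.2, -0.1, 1.6],
  [-32.2, -16.1, 0.6, 0.2, -0.1, 1.6],
  [-32.2, -16.1, 0.6, 0.2, -0.1, 1.6],
], grip=1)

```text
clock: 7.75
eef_pos: [479.6, -99.2, 186.3]
tool_rot: [-3.135, 0.002, 1.573]
force: [-0.6, -0.3, 0.6]
width: 85.3
```

```bash
python3 - <<'E'
from h import *
st=ctrl.read_state(); im=eyes.get_image("wrist"); cv2.imwrite("pics/w2.png",im[:,:,::-1])
cp=campose("wrist",st); print(proj(cp,[[481,-87,24],[475,-222,50]]))
p,c,s=blob(im,(60,60,20),(95,255,255)); print("jar",s,c,plane(cp,c,30)); (u,v),r=cv2.minEnclosingCircle(p); print(u,v,r,plane(cp,[u,v],28))
b=blob(im,(0,150,100),(8,255,255))
if b: p,c,s=b; print("van",s,c,cv2.minAreaRect(plane(cp,p,50).astype(np.float32)))
t=cv2.imread("pics/top0.png")[:,:,::-1].copy();ct=campose("top")
p,c,s=blob(t,(60,60,20),(95,255,255),(350,255,400,300)); (u,v),r=cv2.minEnclosingCircle(p); print("top",u,v,r,plane(ct,[u,v],28))
plan((481,-87,100,90),(481,-87,7,90))
E
```

```text
[[326.06  209.778]
 [317.789 379.873]]
jar [ 295  180   59   56 2477] [324.383 208.43 ] [[479.711 -84.859]]
323.8805847167969 208.91790771484375 29.296438217163086 [[479.322 -85.601]]
van [ 269  355   88   53 2591] [314.93  380.606] ((471.948974609375, -220.3245391845703), (63.59072494506836, 46.72990036010742), 17.435749053955078)
top 371.14776611328125 277.22064208984375 11.150066375732422 [[480.45  -86.607]]
t 7.8 pos [479.475 -99.498 186.28 ] rot [-3.135  0.002  1.573] w 85.1 F [-0.297 -0.154  0.663]
(481, -87, 100, 90) -> [ 1.27  0.21  8.62 -0.38  0.11  0.1 ]
(481, -87, 7, 90) -> [ 1.28  0.28 17.92 -0.38  0.11  0.1 ]
```

View pics/w2.png

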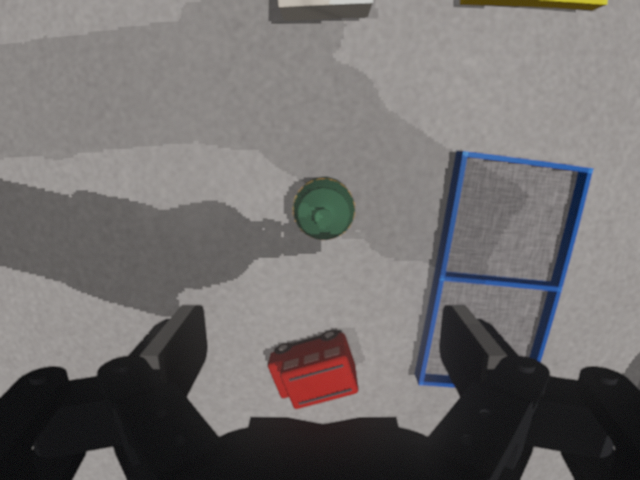

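The green jar is at (324,209). The van's roof is visible near (315,380) and the whole blue tray is in frame. I'm descending onto the jar at (480,-86).

Emit:
move_arm([
  [0.7, 0.1, 4, -0.4, 0.1, 0.1],
  [1.4, 0.2, 8, -0.4, 0.1, 0.1],
  [1.4, 0.2, 12, -0.4, 0.1, 0.1],
  [1.4, 0.2, 15, -0.4, 0.1, 0.1],
  [1.4, 0.2, 17, -0.4, 0.1, 0.1],
  [1.4, 0.2, 17.8, -0.4, 0.1, 0.1],
  [1.4, 0.2, 17.8, -0.4, 0.1, 0.1],
  [1.4, 0.2, 17.8, -0.4, 0.1, 0.1],
])

```text
clock: 8.6
eef_pos: [480.6, -86.8, 9.0]
tool_rot: [3.14, 0.001, 1.569]
force: [-0.2, 0.5, 0.3]
width: 85.5
```

Emit:
move_arm([
  [0, 0, 0, 0, 0, 0],
  [0, 0, 0, 0, 0, 0],
  [0, 0, 0, 0, 0, 0],
  [0, 0, 0, 0, 0, 0],
  [0, 0, 0, 0, 0, 0],
  [0, 0, 0, 0, 0, 0],
  [0, 0, 0, 0, 0, 0],
], grip=-1)

```text
clock: 9.3
eef_pos: [480.2, -86.7, 9.5]
tool_rot: [3.14, 0.0, 1.569]
force: [-1.4, 0.5, 9.2]
width: 44.3
```

Emit:
move_arm([
  [0, 0, -0.5, 0, 0, 0],
  [0, 0, -1.5, 0, 0, 0],
  [0, 0, -3, 0, 0, 0],
  [0, 0, -5, 0, 0, 0],
  [0, 0, -8, 0, 0, 0],
  [0, 0, -12, 0, 0, 0],
  [0, 0, -15, 0, 0, 0],
  [0, 0, -16, 0, 0, 0],
  [0, 0, -16, 0, 0, 0],
])

```text
clock: 10.2
eef_pos: [480.7, -86.6, 169.8]
tool_rot: [3.138, 0.0, 1.569]
force: [-0.7, 0.2, -1.5]
width: 45.0
```

```bash
python3 - <<'E'
from h import *
plan((635,123.5,150,91.6),(635,123.5,30,91.6),(635,123.5,11,91.6))
im=eyes.get_image("side"); cv2.imwrite("pics/s3.png",cv2.resize(im[130:330,200:440,::-1],None,fx=2,fy=2))
E
```

```text
t 10.2 pos [480.724 -86.607 169.816] rot [3.138 0.    1.569] w 45.0 F [-0.697  0.229 -1.481]
(635, 123.5, 150, 91.6) -> [21.03 15.39  2.03  0.21  0.02 -1.67]
(635, 123.5, 30, 91.6) -> [21.04 15.35 14.03  0.21  0.02 -1.67]
(635, 123.5, 11, 91.6) -> [21.04 15.34 15.93  0.21  0.02 -1.67]
```

View pics/s3.png

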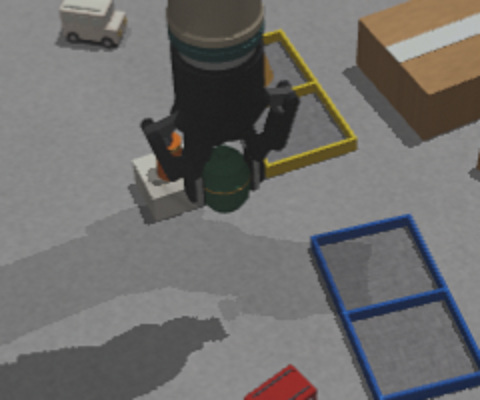

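The jar is held upright at (225,180) in the crop. I'll place it in the near yellow compartment, with contact expected at a TCP z of about 13.5.

Emit:
move_arm([
  [3, 2.2, 0.5, 0.2, 0, -0.3],
  [7, 5.1, 1, 0.2, 0, -1],
  [11, 8, 1.5, 0.2, 0, -1.6],
  [15, 11, 2, 0.2, 0, -1.6],
  [18.5, 13.5, 2, 0.2, 0, -1.6],
  [21, 15.3, 3, 0.2, 0, -1.6],
  [21, 15.35, 6, 0.2, 0, -1.6],
  [21, 15.35, 9.5, 0.2, 0, -1.6],
  [21, 15.35, 12.5, 0.2, 0, -1.6],
  [21, 15.35, 14.2, 0.2, 0, -1.6],
  [21, 15.35, 15, 0.2, 0, -1.6],
  [21, 15.35, 15.3, 0.2, 0, -1.6],
  [21, 15.35, 15.5, 0.2, 0, -1.6],
  [21, 15.35, 15.65, 0.2, 0, -1.6],
  [21, 15.35, 15.65, 0.2, 0, -1.6],
])

```text
clock: 11.75
eef_pos: [634.7, 122.9, 13.7]
tool_rot: [-3.141, -0.0, 1.597]
force: [-1.2, -0.5, 3.3]
width: 44.7
```

```bash
python3 -c "
from h import *
plan((635,123.5,13.5,91.6))"
```

```text
t 11.75 pos [634.743 122.925  13.709] rot [-3.141 -0.     1.597] w 44.7 F [-1.152 -0.547  3.288]
(635, 123.5, 13.5, 91.6) -> [ 0.06  0.03  0.02 -0.05 -0.01 -0.11]
```

Emit:
move_arm([
  [0, 0, 0, 0, 0, 0],
  [0, 0, 0, 0, 0, 0],
  [0, 0, 0, 0, 0, 0],
  [0, 0, 0, 0, 0, 0],
  [0, 0, -1, 0, 0, 0],
  [0, 0, -3, 0, 0, 0],
  [0, 0, -6, 0, 0, 0],
  [0, 0, -10, 0, 0, 0],
  [0, 0, -14, 0, 0, 0],
  [0, 0, -17, 0, 0, 0],
  [0, 0, -17, 0, 0, 0],
], grip=0.4)

```text
clock: 12.85
eef_pos: [637.7, 123.0, 187.7]
tool_rot: [3.135, -0.001, 1.597]
force: [0.8, -0.7, -0.6]
width: 59.9
```

```bash
python3 -c "
from h import *
plan((474,-222,190,18))
im=eyes.get_image('side'); cv2.imwrite('pics/s4.png',cv2.resize(im[130:330,200:440,::-1],None,fx=2,fy=2))"
```

```text
t 12.85 pos [637.706 123.047 187.73 ] rot [ 3.135 -0.001  1.597] w 59.9 F [ 0.813 -0.703 -0.586]
(474, -222, 190, 18) -> [-34.07 -17.26  -0.39   0.29  -0.31  73.49]
```

View pics/s4.png

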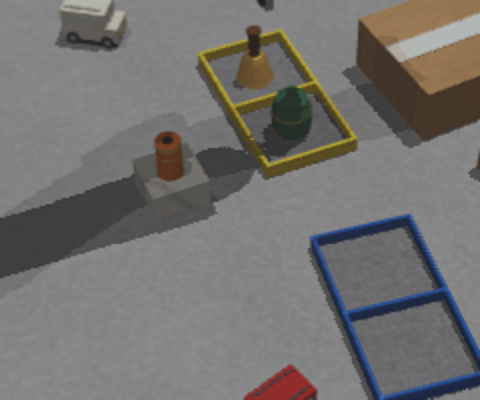

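The bell (255,58) and green jar (291,113) both stand upright in the yellow tray. Next is the red van.

Emit:
move_arm([
  [-4, -2, -0.4, 0, 0, 7],
  [-34, -17.3, -0.4, 0.3, -0.3, 73.5],
  [-34, -17.3, -0.4, 0.3, -0.3, 73.5],
  [-34, -17.3, -0.4, 0.3, -0.3, 73.5],
  [-34, -17.3, -0.4, 0.3, -0.3, 73.5],
  [-34, -17.3, -0.4, 0.3, -0.3, 73.5],
  [-34, -17.3, -0.4, 0.3, -0.3, 73.5],
  [-34, -17.3, -0.4, 0.3, -0.3, 73.5],
  [-34, -17.3, -0.4, 0.3, -0.3, 73.5],
  [-34, -17.3, -0.4, 0.3, -0.3, 73.5],
  [-34, -17.3, -0.4, 0.3, -0.3, 73.5],
  [-34, -17.3, -0.4, 0.3, -0.3, 73.5],
  [-34, -17.3, -0.4, 0.3, -0.3, 73.5],
  [-34, -17.3, -0.4, 0.3, -0.3, 73.5],
], grip=1)

```text
clock: 14.3
eef_pos: [470.6, -220.7, 186.4]
tool_rot: [-3.14, 0.01, 0.316]
force: [0.4, 0.4, 0.9]
width: 85.6
```

```bash
python3 - <<'E'
from h import *
st=ctrl.read_state(); im=eyes.get_image("wrist"); cv2.imwrite("pics/w3.png",im[:,:,::-1])
cp=campose("wrist",st); print(proj(cp,[[474,-222,50]]))
p,c,s=blob(im,(0,150,70),(8,255,255)); print("van",s,c)
for z in (50,25): print(cv2.minAreaRect(plane(cp,p,z).astype(np.float32)))
plan((474,-224,100,18))
E
```

```text
[[327.708 226.879]]
van [ 310  182   51   89 3790] [334.859 226.143]
((475.3075866699219, -227.00161743164062), (65.09468078613281, 35.59672164916992), 18.18821144104004)
((469.843017578125, -229.5498504638672), (70.95587921142578, 38.8018798828125), 18.188209533691406)
t 14.35 pos [ 470.584 -220.888  186.508] rot [-3.14   0.01   0.316] w 85.4 F [-0.075 -0.521 -0.297]
(474, -224, 100, 18) -> [ 0.31  0.42  8.65 -0.1   0.55  0.09]
```

View pics/w3.png

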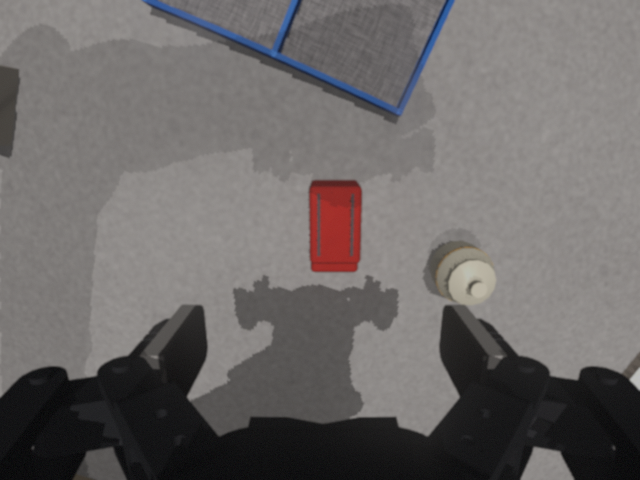

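The van is aligned with the tool, its roof spanning rows 188-262 and columns 310-361. The white jar at (470,272) leaves room for the open fingers.

```bash
python3 - <<'E'
from h import *
st=ctrl.read_state(); cp=campose("wrist",st); ct=campose("top")
a=plane(cp,[[335.5,188],[334.5,263]],50); u=np.array([np.cos(np.radians(18.2)),np.sin(np.radians(18.2))])
m=a.mean(0); print(a,np.linalg.norm(a[0]-a[1]),"centre",m-7*u)
t=plane(ct,[110+np.array([462,507])/3.8+210 ,240+(np.array([388,493])-285)/3.8],0) if 0 else plane(ct,np.c_[320+np.array([462,505])/3.8,240+(np.array([388,490])-285)/3.8],50)
print("top",t,t.mean(0)-7*u)
c=m-7*u; plan((c[0],c[1],100,18.1),(c[0],c[1],8,18.1))
E
```

```text
[[ 502.251 -218.571]
 [ 449.514 -235.559]] 55.405730097945614 centre [ 469.233 -229.251]
top [[ 500.448 -217.671]
 [ 450.203 -238.881]] [ 468.676 -230.462]
t 14.35 pos [ 470.584 -220.888  186.508] rot [-3.14   0.01   0.316] w 85.4 F [-0.075 -0.521 -0.297]
(np.float64(469.2325345274744), np.float64(-229.2511986707375), 100, 18.1) -> [-0.3   0.77  8.65 -0.1   0.55 -0.01]
(np.float64(469.2325345274744), np.float64(-229.2511986707375), 8, 18.1) -> [-0.22  0.78 17.85 -0.1   0.55 -0.01]
```

Emit:
move_arm([
  [-0.1, 0.4, 4, -0.1, 0.5, 0],
  [-0.2, 0.8, 8, -0.1, 0.5, 0],
  [-0.2, 0.8, 12, -0.1, 0.5, 0],
  [-0.2, 0.8, 15, -0.1, 0.5, 0],
  [-0.2, 0.8, 17, -0.1, 0.5, 0],
  [-0.2, 0.8, 17.8, -0.1, 0.5, 0],
  [-0.2, 0.8, 17.8, -0.1, 0.5, 0],
  [-0.2, 0.8, 17.8, -0.1, 0.5, 0],
])

```text
clock: 15.15
eef_pos: [469.7, -230.3, 9.3]
tool_rot: [3.14, 0.0, 0.314]
force: [0.1, 0.2, 0.2]
width: 85.3
```

Emit:
move_arm([
  [0, 0, 0, 0, 0, 0],
  [0, 0, 0, 0, 0, 0],
  [0, 0, 0, 0, 0, 0],
  [0, 0, 0, 0, 0, 0],
  [0, 0, 0, 0, 0, 0],
  [0, 0, 0, 0, 0, 0],
  [0, 0, 0, 0, 0, 0],
  [0, 0, 0, 0, 0, 0],
], grip=-1)

```text
clock: 15.95
eef_pos: [469.6, -230.0, 9.2]
tool_rot: [3.141, 0.0, 0.314]
force: [0.1, 0.4, 6.2]
width: 37.5
```

Emit:
move_arm([
  [0, 0, -0.5, 0, 0, 0],
  [0, 0, -1.5, 0, 0, 0],
  [0, 0, -3, 0, 0, 0],
  [0, 0, -5, 0, 0, 0],
  [0, 0, -8, 0, 0, 0],
  [0, 0, -11, 0, 0, 0],
  [0, 0, -13, 0, 0, 0],
  [0, 0, -13, 0, 0, 0],
])

```text
clock: 16.75
eef_pos: [470.7, -230.8, 141.4]
tool_rot: [3.138, -0.003, 0.314]
force: [0.6, -0.7, -1.3]
width: 37.6
```

```bash
python3 - <<'E'
from h import *
ct=campose("top")
im=eyes.get_image("side"); cv2.imwrite("pics/s5.png",cv2.resize(im[200:420,260:500,::-1],None,fx=2,fy=2))
plan((625.3,-203,150,84.3),(625.3,-203,30,84.3),(625.3,-203,12,84.3))
E
```

```text
t 16.8 pos [ 469.926 -229.907  139.82 ] rot [ 3.14  -0.001  0.315] w 37.2 F [-0.862  0.921 -1.615]
(625.3, -203, 150, 84.3) -> [ 15.61   2.25  -1.     0.12   0.01 -66.28]
(625.3, -203, 30, 84.3) -> [ 15.6    2.23  11.     0.12   0.01 -66.28]
(625.3, -203, 12, 84.3) -> [ 15.6    2.23  12.8    0.12   0.01 -66.28]
```

View pics/s5.png

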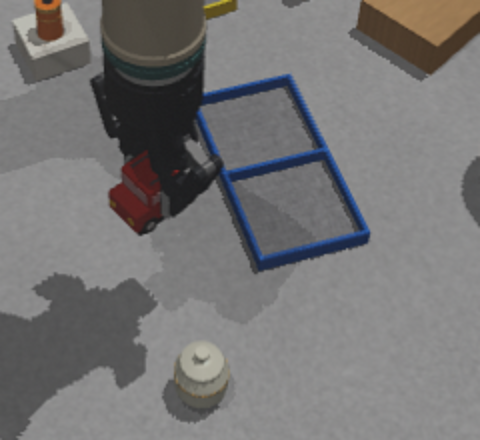

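The van is held level at (150,195) in the crop. I'll turn it and place it in the near blue compartment.

Emit:
move_arm([
  [2, 0.3, -0.5, 0, 0, -7],
  [5, 0.8, -1, 0, 0, -15],
  [8, 1.2, -1, 0, 0, -23],
  [11, 1.6, -1, 0, 0, -31],
  [13.5, 2, -1, 0, 0, -39],
  [15, 2.2, -1, 0, 0, -47],
  [15.6, 2.23, -1, 0.1, 0, -55],
  [15.6, 2.23, -1, 0.1, 0, -62],
  [15.6, 2.23, 0, 0.1, 0, -66.3],
  [15.6, 2.23, 3, 0.1, 0, -66.3],
  [15.6, 2.23, 6.5, 0.1, 0, -66.3],
  [15.6, 2.23, 9.5, 0.1, 0, -66.3],
  [15.6, 2.23, 11.5, 0.1, 0, -66.3],
  [15.6, 2.23, 12.1, 0.1, 0, -66.3],
  [15.6, 2.23, 12.4, 0.1, 0, -66.3],
  [15.6, 2.23, 12.6, 0.1, 0, -66.3],
  [15.6, 2.23, 12.7, 0.1, 0, -66.3],
  [15.6, 2.23, 12.7, 0.1, 0, -66.3],
])

```text
clock: 18.6
eef_pos: [621.9, -201.8, 13.4]
tool_rot: [-3.134, -0.003, 1.471]
force: [-9.3, 4.0, 17.4]
width: 36.9
```

```bash
python3 -c "
from h import *
plan((625.3,-203,13.2,84.3))"
```

```text
t 18.6 pos [ 621.897 -201.82    13.369] rot [-3.134 -0.003  1.471] w 36.9 F [-9.338  4.003 17.381]
(625.3, -203, 13.2, 84.3) -> [-0.08  0.35  0.01 -0.41 -0.18 -0.02]
```

Emit:
move_arm([
  [0, 0, -0.05, 0, 0, 0],
  [0, 0, -0.05, 0, 0, 0],
])

```text
clock: 18.8
eef_pos: [622.6, -202.1, 13.3]
tool_rot: [-3.136, -0.002, 1.471]
force: [-5.8, 3.5, 11.0]
width: 37.4
```

Emit:
move_arm([
  [0, 0, 0, 0, 0, 0],
  [0, 0, 0, 0, 0, 0],
  [0, 0, 0, 0, 0, 0],
  [0, 0, 0, 0, 0, 0],
  [0, 0, -1, 0, 0, 0],
  [0, 0, -3, 0, 0, 0],
  [0, 0, -6, 0, 0, 0],
  [0, 0, -10, 0, 0, 0],
  [0, 0, -14, 0, 0, 0],
  [0, 0, -17, 0, 0, 0],
  [0, 0, -17, 0, 0, 0],
], grip=0.22)

```text
clock: 19.9
eef_pos: [627.8, -204.6, 187.8]
tool_rot: [3.134, 0.002, 1.471]
force: [-0.1, 0.3, 0.1]
width: 52.1
```

```bash
python3 -c "
from h import *
plan((479,76,190,90))
im=eyes.get_image('side'); cv2.imwrite('pics/s6.png',cv2.resize(im[200:420,260:500,::-1],None,fx=2,fy=2))"
```

```text
t 19.9 pos [ 627.778 -204.599  187.787] rot [3.134 0.002 1.471] w 52.1 F [-0.136  0.345  0.113]
(479, 76, 190, 90) -> [ 26.44 -17.59  -0.41   0.42   0.14  -5.71]
```

View pics/s6.png

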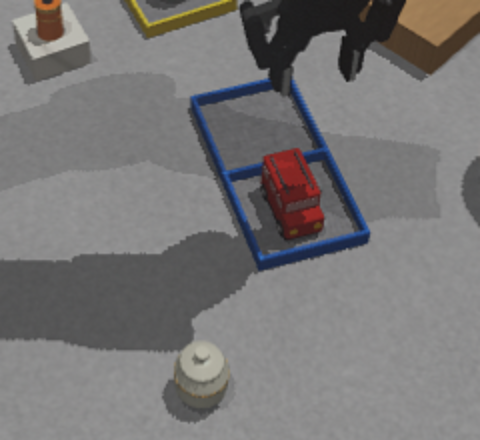

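The van stands level in the near blue compartment at (292,195). Next is the kaleidoscope, measured first from directly above.

Emit:
move_arm([
  [4, -2.6, -0.4, 0.4, 0.1, -5.7],
  [26.4, -17.6, -0.4, 0.4, 0.1, -5.7],
  [26.4, -17.6, -0.4, 0.4, 0.1, -5.7],
  [26.4, -17.6, -0.4, 0.4, 0.1, -5.7],
  [26.4, -17.6, -0.4, 0.4, 0.1, -5.7],
  [26.4, -17.6, -0.4, 0.4, 0.1, -5.7],
  [26.4, -17.6, -0.4, 0.4, 0.1, -5.7],
  [26.4, -17.6, -0.4, 0.4, 0.1, -5.7],
  [26.4, -17.6, -0.4, 0.4, 0.1, -5.7],
  [26.4, -17.6, -0.4, 0.4, 0.1, -5.7],
], grip=1)

```text
clock: 20.95
eef_pos: [476.5, 75.6, 186.1]
tool_rot: [-3.133, -0.002, 1.569]
force: [0.4, -0.9, 0.3]
width: 85.3
```

```bash
python3 - <<'E'
from h import *
st=ctrl.read_state(); im=eyes.get_image("wrist"); cv2.imwrite("pics/w4.png",cv2.resize(im[100:360,180:460,::-1],None,fx=2,fy=2))
cp=campose("wrist",st); print(proj(cp,[[478.5,88,80],[478.5,88,0]]))
p,c,s=blob(im,(5,170,150),(20,255,255)); (u,v),r=cv2.minEnclosingCircle(p); print("scope",s,c,plane(cp,c,80),(u,v,r),plane(cp,[u,v],80))
plan((479,88,120,90),(479,88,44,90))
E
```

```text
[[327.31  225.983]
 [327.216 205.107]]
scope [308 203  40  39 975] [327.047 222.117] [[478.328  90.529]] (327.0, 223.0, 20.61562728881836) [[478.299  89.952]]
t 21.0 pos [476.516  75.527 186.186] rot [-3.133 -0.002  1.568] w 85.5 F [-0.156 -0.505 -0.004]
(479, 88, 120, 90) -> [ 1.24  0.3   6.62 -0.51 -0.1  -0.15]
(479, 88, 44, 90) -> [ 1.22  0.37 14.22 -0.51 -0.1  -0.15]
```

View pics/w4.png

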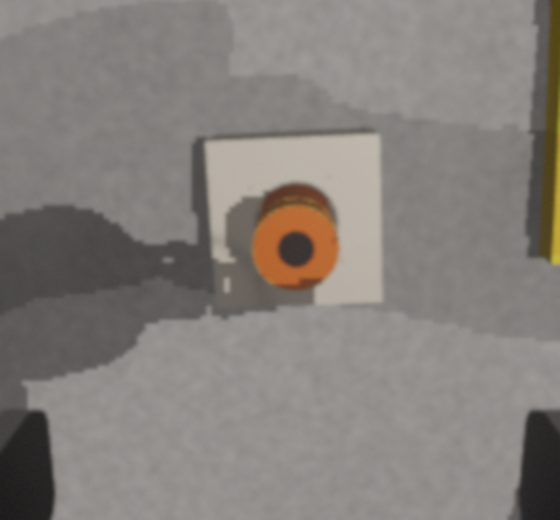

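The scope's top is centred at about (327,224) in the full image, which gives (478.3, 89). I'll descend to just above it, settle, and read the residual before going around the tube.

Emit:
move_arm([
  [0.7, 0.2, 3, -0.4, 0, -0.1],
  [1.3, 0.3, 6, -0.5, 0, -0.1],
  [1.3, 0.3, 8, -0.5, 0, -0.1],
  [1.3, 0.3, 8.5, -0.5, 0, -0.1],
  [1.3, 0.3, 8.5, -0.5, 0, -0.1],
  [1.3, 0.3, 8.5, -0.5, 0, -0.1],
  [1.3, 0.3, 8.5, -0.5, 0, -0.1],
])

```text
clock: 21.7
eef_pos: [479.1, 90.1, 102.4]
tool_rot: [3.14, -0.003, 1.572]
force: [-0.3, 0.0, 0.6]
width: 85.7
```

```bash
python3 -c "
from h import *
plan((478.3,89,44,90))"
```

```text
t 21.7 pos [479.1    90.141 102.374] rot [ 3.14  -0.003  1.572] w 85.7 F [-0.28   0.025  0.615]
(478.3, 89, 44, 90) -> [-0.13 -0.09  5.84  0.1  -0.17  0.06]
```

Emit:
move_arm([
  [-0.1, -0.08, 2, 0, -0.2, 0],
  [-0.1, -0.08, 4, 0, -0.2, 0],
  [-0.1, -0.08, 5.3, 0, -0.2, 0],
  [-0.1, -0.08, 5.8, 0, -0.2, 0],
  [-0.1, -0.08, 5.8, 0, -0.2, 0],
  [-0.1, -0.08, 5.8, 0, -0.2, 0],
  [-0.1, -0.08, 5.8, 0, -0.2, 0],
])

```text
clock: 22.4
eef_pos: [477.9, 89.7, 44.2]
tool_rot: [3.14, 0.001, 1.573]
force: [0.1, 1.7, 0.2]
width: 85.5
```

Emit:
move_arm([
  [0, 0, 0, 0, 0, 0],
  [0, 0, 0, 0, 0, 0],
  [0, 0, 0, 0, 0, 0],
  [0, 0, 0, 0, 0, 0],
  [0, 0, 0, 0, 0, 0],
  [0, 0, 0, 0, 0, 0],
  [0, 0, 0, 0, 0, 0],
  [0, 0, 0, 0, 0, 0],
  [0, 0, 0, 0, 0, 0],
], grip=-1)

```text
clock: 23.3
eef_pos: [477.5, 89.6, 43.6]
tool_rot: [-3.142, 0.001, 1.573]
force: [-0.6, -0.1, 5.7]
width: 26.8
```

```bash
python3 -c "
from h import *
plan((478.3,89,44,90));print(ctrl.read_state()['torque'])"
```

```text
t 23.3 pos [477.483  89.621  43.554] rot [-3.142  0.001  1.573] w 26.8 F [-0.573 -0.119  5.747]
(478.3, 89, 44, 90) -> [-0.06  0.08 -0.04 -0.    0.04  0.1 ]
[0.033 0.114 0.068]
```

Emit:
move_arm([
  [0, 0, -0.2, 0, 0, 0],
  [0, 0, -0.4, 0, 0, 0],
  [0, 0, -0.7, 0, 0, 0],
  [0, 0, -1, 0, 0, 0],
  [0, 0, -1, 0, 0, 0],
])

```text
clock: 23.8
eef_pos: [477.5, 89.6, 53.7]
tool_rot: [3.141, 0.001, 1.573]
force: [-0.3, 0.3, -1.3]
width: 27.0
```

```bash
python3 -c "
from h import *
plan((477.5,89.6,54,90));print(ctrl.read_state()['torque'])"
```

```text
t 23.8 pos [477.527  89.634  53.725] rot [3.141 0.001 1.573] w 27.0 F [-0.326  0.346 -1.302]
(477.5, 89.6, 54, 90) -> [-0.   -0.   -0.03  0.01  0.05  0.11]
[ 0.058 -0.042  0.006]
```

The tube slides freely: the load is about 1.3 N, so the block isn't being dragged. I'll draw it the rest of the way out.

Emit:
move_arm([
  [0, 0, -0.3, 0, 0, 0],
  [0, 0, -0.7, 0, 0, 0],
  [0, 0, -1.1, 0, 0, 0],
  [0, 0, -1.6, 0, 0, 0],
  [0, 0, -2.1, 0, 0, 0],
  [0, 0, -2.6, 0, 0, 0],
  [0, 0, -3.2, 0, 0, 0],
  [0, 0, -4, 0, 0, 0],
  [0, 0, -6, 0, 0, 0],
  [0, 0, -9, 0, 0, 0],
  [0, 0, -10, 0, 0, 0],
  [0, 0, -10, 0, 0, 0],
])

```text
clock: 25.0
eef_pos: [478.4, 90.0, 154.8]
tool_rot: [3.139, -0.0, 1.573]
force: [0.8, 0.4, -1.2]
width: 27.0
```

```bash
python3 - <<'E'
from h import *
plan((635.4,-100.5,150,90),(635.4,-100.5,60,90),(635.4,-100.5,43,90))
im=eyes.get_image("side"); cv2.imwrite("pics/s7.png",cv2.resize(im[110:330,200:440,::-1],None,fx=2,fy=2))
E
```

```text
t 25.0 pos [478.41   90.001 154.818] rot [ 3.139 -0.     1.573] w 27.0 F [ 0.79   0.412 -1.234]
(635.4, -100.5, 150, 90) -> [-19.08  15.66   0.53   0.17  -0.01   0.12]
(635.4, -100.5, 60, 90) -> [-19.08  15.63   9.53   0.17  -0.01   0.12]
(635.4, -100.5, 43, 90) -> [-19.08  15.63  11.23   0.17  -0.01   0.12]
```

View pics/s7.png

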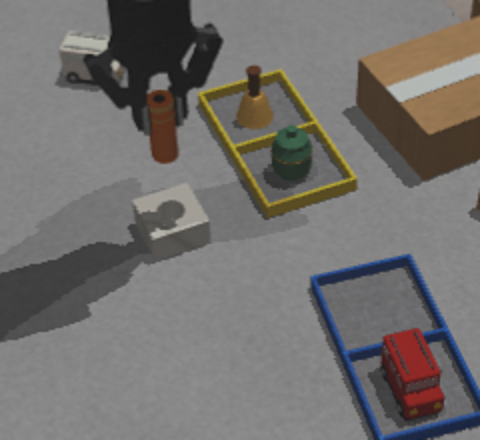

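The scope is out and upright at (163,125), and the block hasn't moved. I'll place it in the free blue compartment.

Emit:
move_arm([
  [-3, 2.5, 0, 0, 0, 0],
  [-7, 5.7, 0.2, 0.1, 0, 0],
  [-11, 9, 0.4, 0.1, 0, 0],
  [-15, 12.3, 0.5, 0.1, 0, 0],
  [-18, 14.8, 0.5, 0.1, 0, 0],
  [-19.1, 15.6, 1, 0.1, 0, 0],
  [-19.1, 15.6, 4, 0.1, 0, 0],
  [-19.1, 15.6, 7, 0.1, 0, 0],
  [-19.1, 15.6, 9, 0.1, 0, 0],
  [-19.1, 15.6, 10, 0.1, 0, 0],
  [-19.1, 15.6, 10.5, 0.1, 0, 0],
  [-19.1, 15.6, 10.8, 0.1, 0, 0],
  [-19.1, 15.6, 11, 0.1, 0, 0],
  [-19.1, 15.6, 11.1, 0.1, 0, 0],
  [-19.1, 15.6, 11.1, 0.1, 0, 0],
])

```text
clock: 26.55
eef_pos: [634.1, -101.2, 43.1]
tool_rot: [-3.141, 0.001, 1.573]
force: [-0.0, -0.5, -1.4]
width: 26.9
```

```bash
python3 -c "
from h import *
plan((635.4,-100.5,42.6,90))"
```

```text
t 26.55 pos [ 634.094 -101.153   43.084] rot [-3.141  0.001  1.573] w 26.9 F [-0.034 -0.513 -1.416]
(635.4, -100.5, 42.6, 90) -> [ 0.07  0.13  0.05 -0.06  0.05  0.1 ]
```

Still hanging (-1.4 N), so I'll ease it down until it touches.

Emit:
move_arm([
  [0, 0, 0.05, 0, 0, 0],
  [0, 0, 0.1, 0, 0, 0],
  [0, 0, 0.1, 0, 0, 0],
])

```text
clock: 26.85
eef_pos: [634.1, -101.2, 42.6]
tool_rot: [-3.14, 0.001, 1.572]
force: [-1.1, 0.7, 4.6]
width: 26.7
```

In contact (+4.6 N). Releasing, then retreating upwards.

Emit:
move_arm([
  [0, 0, 0, 0, 0, 0],
  [0, 0, 0, 0, 0, 0],
  [0, 0, 0, 0, 0, 0],
  [0, 0, 0, 0, 0, 0],
  [0, 0, -0.5, 0, 0, 0],
  [0, 0, -2, 0, 0, 0],
  [0, 0, -5, 0, 0, 0],
  [0, 0, -9, 0, 0, 0],
  [0, 0, -13, 0, 0, 0],
  [0, 0, -17, 0, 0, 0],
  [-3, -5, -18, 0, 0, 0],
  [-6, -10, -18, 0, 0, 0],
  [-10, -15, -18, 0, 0, 0],
  [-10, -20, -18, 0, 0, 0],
  [-10, -20, -18, 0, 0, 0],
], grip=0.2)

```text
clock: 28.35
eef_pos: [429.9, -203.1, 223.2]
tool_rot: [-3.139, 0.001, 1.568]
force: [1.1, -0.5, 0.6]
width: 51.5
```

```bash
python3 - <<'E'
from h import *
im=eyes.get_image("side"); cv2.imwrite("pics/s8.png",im[:,:,::-1])
t=eyes.get_image("top"); cv2.imwrite("pics/t8.png",t[:,:,::-1]); t0=cv2.imread("pics/top0.png")[:,:,::-1].copy();ct=campose("top")
for n,b,lo,hi in(("block",(255,250,310,305),(0,0,120),(180,60,255)),("wvan",(110,250,165,300),(0,0,140),(180,60,255)),("wjar",(485,265,525,305),(15,20,130),(40,120,255))):
    for i in(t0,t):
        r=blob(i,lo,hi,b); print(n,r and (r[1],r[2]))
cv2.imwrite("pics/t8c.png",cv2.resize(t[150:310,110:530,::-1],None,fx=1.9,fy=1.9))
plan()
E
```

```text
block (array([281.506, 276.004]), array([ 255,  250,   55,   55, 2487], dtype=int32))
block (array([281.435, 275.866]), array([ 255,  250,   55,   55, 2758], dtype=int32))
wvan (array([128.833, 278.779]), array([112, 262,  33,  36, 502], dtype=int32))
wvan (array([134.511, 273.089]), array([ 110,  250,   55,   50, 2051], dtype=int32))
wjar (array([506.562, 283.696]), array([496, 273,  21,  22, 336], dtype=int32))
wjar (array([505.984, 280.682]), array([493, 273,  24,  18, 258], dtype=int32))
t 28.45 pos [ 429.849 -202.91   223.395] rot [-3.138  0.     1.566] w 51.6 F [1.746 0.157 0.094]
```

View pics/s8.png

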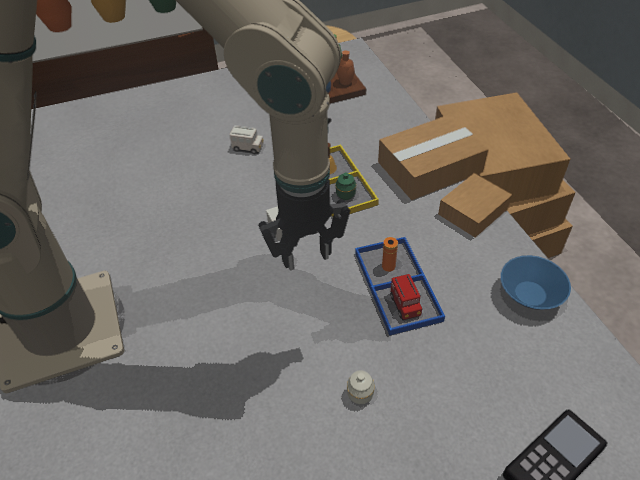

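View pics/t8c.png

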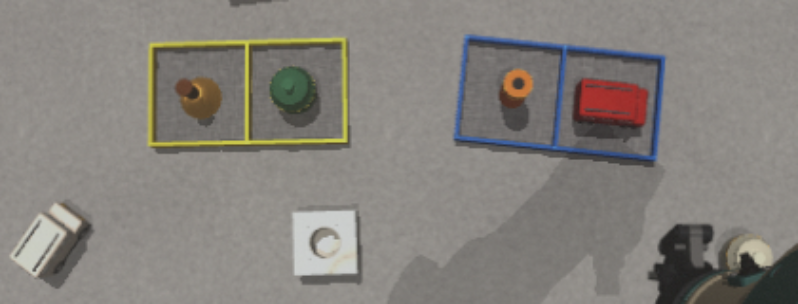

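The side and top views show all four ordered items upright in their own compartments. The block, at about (281,278), and the white van and jar are where they started. Handing in.

```bash
python3 -c "
from cell import ctrl
print(ctrl.finish_job())"
```

```text
the job is handed in; nothing more can be done
None
```

Both orders are made up and the job is handed in at about 28.5 s on the robot's clock. The red van and kaleidoscope are in the blue tray, and the bell and green jar are in the yellow tray. Each was lowered until the wrist force showed contact before I let go. The kaleidoscope came straight up with only about 1.3 N of load, so the block was not dragged.

**Last checks:**
- **Ordered items:** the final side and top pictures show all four upright, one to a compartment, with the gripper clear of everything.
- **Stone block:** it stands at pixel (281,278), the same as at the start.
- **White van and white jar:** they look unmoved in the final side picture. In the final top picture the arm partly hides the white jar.
- **Failed check:** my colour-mask comparison of the block and the white van was unusable, because the threshold picked up the counter. The white jar's mask was cut off by the arm. For these three I relied on the pictures alone.
- **Red van:** it was set down a little firmly, with up to 17 N at the wrist. I eased that to 11 N before release, and it stands level.

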